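# Wedge a rocking hotplate stirrer steady

## Robot

A 6-joint arm with a two-finger parallel gripper is mounted at the origin on a cart in front of the work surface, level with it; the furniture and walls round the work are solid. World frame = base frame: x ahead of the robot, y to its left, z up, the work surface at z = 0. Lengths are in m, angles in rad, forces in N, time in s.
With the tool pointing down it reaches from about 0.35 to 0.775 m from the base axis. Payload 7.3 kg.
Tool frame: the origin (TCP) lies midway between the tips of the shut fingers; the grasp point (between the pads) lies 19 mm behind it; z points along the fingers, y is the line along which they close (so a half turn about z gives the same grasp; the last joint's range is limited). The gripper opens to 92 mm and grips with 3 to 60 N. Pads are 19 mm wide; open, the fingers measure 130 mm over their backs; the gripper's body (75 mm by 190 mm) begins 47 mm behind the grasp point.
Start: joints at [-1.404, 0.342, 1.524, -0, 1.275, -0.146], TCP at [0.162, -0.5, 0.204] pointing down, gripper open.
Joint ranges: [-2.53, 2.53], [-0.77, 2.02], [0.04, 2.7], [-1, 4.14], [0.28, 2.66], [-3.11, 3.11]. Speed limits (rad/s): [2.57, 2.57, 3.14, 3.14, 3.14, 3.14].

## Interface

Orientations are given as [roll, pitch, yaw] about the fixed x, y, z axes, in that order (R = Rz(yaw) Ry(pitch) Rx(roll)).
In Python, from cell import monitor, vision, workorder gives the robot as it stands.
- The arm moves only by the tool move_arm, never from a script. Its argument "rows" is a list of rows, each a list of 5 numbers: the shift along the world's x, y, z in mm, then the turn about the world's z in rad, then the closure, from -1 (fully open) to 1 (shut). A call has 1 to 12 rows; each row shifts and turns the commanded pose from where the row before left it; what a row does not reach is not made up. A row lasts 1/10 s, in which the tool goes at most 50 mm and 8.59 degrees, less where a joint would pass 70% of its speed; a pose out of reach is approached as far as the arm can. A call is refused whole if a number of a shift passes 50 or a number of a turn 0.15, either way. A call with a gripper value outside its range is refused whole. The fingers move at their own pace and stop on an object; "newtons" is the grip in N (left out, the last holds). Time passes only in rows, so rows that do not move let the fingers close. It gives the time, the measured TCP pose, the force, the opening and the grip force at its end, in the units of the state.
- monitor.observe(): the state, without advancing time (a new reading comes with each control period).
- vision.read_camera(name): name is "scene" or "top" or "wrist"; returns the picture (384x512x3 uint8, red, green, blue); there is no depth.
- vision.get_calibration(name): a dict with "K" (3x3 intrinsics, pixels), "T" (4x4, takes a point from camera to world coordinates); the wrist camera has in their place "mount" (4x4, takes a point from camera to tool coordinates, whose origin is the TCP and whose axes are the flange's). Camera axes: x right, y up, looking along -z (the intrinsics and any distortion apply to the point x, -y, -z); pixel columns grow to the right and rows downward; lengths in m; the calibration is good to about 2 mm. A picture is of the moment at which its call begins: read the wrist's pose just before it. get_calibration takes no time and is no camera call.
- workorder.hand_in(): hands the job in; it is judged then, once.
The state is a dict: "time": time; "qpos": joint angles; "qvel": joint speeds; "joint_efforts": joint torques, N m; "tool_pos": TCP position; "tool_rot": TCP orientation; "contact_force": force on the tool from outside, world axes, zero at the start; "torque": the same for the moment, N m; "opening": finger opening in m; "grip_force": force on a finger pad.
Only numpy, scipy, OpenCV 4.12 (cv2) and the standard library are available. Lean on these libraries where they do the work, as an engineer would, in place of code of your own. Each camera call takes 0.05 s, during which the arm holds its last target. There are 200 camera calls.

## Task

The hotplate stirrer rocks because its front left foot does not reach the worktop: with the fingertips, push the grey plastic wedge along the worktop, thin end first, under that foot until it is snug, without grasping or lifting the wedge and without shoving or lifting the stirrer or disturbing anything else. Then let go of the wedge and test by pressing down with the fingertips (about 10 to 15 N) on top of the housing, at the corner above that foot; if the corner still gives, push the wedge farther in and test again. Finish while holding that downward press, with the stirrer level and the wedge carrying the corner.

Things in the scene. Friction and masses are not known exactly. Their poses are not given: they have to be found in the camera images.
- stirrer: Loose hotplate stirrer, about 3 kg: white box 160 (x, depth) x 190 (y, width) mm, underside 22 mm and top 75 mm above the worktop, round hotplate of 110 mm diameter 5 mm proud of its top, two knobs 10 mm proud of the front. Feet of 18 mm diameter 64 mm before/behind and 70 mm left/right of the middle. Origin: box centre at worktop height; x from front to back, y to the left seen from the robot, z up.
- short_foot (a point): Centre of the flat underside of the short front left foot (18 mm diameter), which hangs 5 to 9 mm above the worktop (differs each time; the point is at 7 mm). The other three feet stand on the worktop. Axes as the stirrer's.
- press_corner (a point): Point on the flat, smooth housing top right above the short foot, 75 mm above the worktop, 16 mm from the front edge, 25 mm from the left edge: press here, straight down. Unwedged, over about 5 N here rocks the corner down by 5 to 9 mm, till the foot meets what is below. Axes as the stirrer's.
- wedge: Loose grey plastic wedge with dark cross lines, 100 mm long (x), 60 mm wide (y), 60 g; lies flat before the short foot, thin end roughly towards it. Origin: centre of its underside; x points to the thin end. Height falls evenly from 17 mm at the heel (x = -50 mm) to 3 mm at the thin end (x = +50 mm). It slides with under 1 N and stops firmly (over 10 N) when the slope meets the foot's rim.
- wedge_heel (a point): Middle of the wedge's upright heel face, 60 mm wide and 17 mm high: the face to push on; 8.5 mm above the worktop, axes as the wedge's.
- sample_cup: White lidded sample cup, 58 mm diameter, 62 mm high, standing in front of the right half of the stirrer; origin at the centre of its underside. Leave alone.
- marker: Felt marker 136 mm long, 16 mm wide, 18 mm high, lying to the left of the wedge, roughly parallel to it; origin under its middle; its own y axis runs along it. Leave alone.
- timer: White bench timer 50 x 66 x 58 mm, standing to the right; origin under its middle. Leave alone.
- label_roll: Roll of white labels lying flat, 63 x 80 x 30 mm, to the left; origin at its underside. Leave alone.
Things that resemble listed ones, but are neither listed nor needed, are in the scene too. There is more than one size of the wedge; the job needs the largest.

How it is judged:
At the end, for the whole second after the job is handed in: The robot presses down with over 7 N within 40 mm of the corner point above the short foot and does not touch the wedge; under this press the stirrer is level within 0.016 rad, the wedge lies flat under the foot (centres within 60 mm), carries over 2.5 N, and all is at rest (contact force between any of the fingers, the arm and stirrer above 7 N and horizontal distance between the grasp point and press_corner below 0.04 m and angle between stirrer's own z axis and vertical below 0.016 rad and contact force between wedge and stirrer above 2.5 N and contact force between the fingers and wedge below 0.3 N and horizontal distance between wedge and short_foot below 0.06 m and height (world z) of wedge below 0.004 m and linear speed of each of stirrer, wedge below 0.02 m/s); the arm keeps its last pose, push and grip.
It fails at once if the wedge is lifted off the worktop (height (world z) of wedge above 0.012 m).
It fails at once if the wedge is pinched or rammed (more than 40 N on it from the fingers) (contact force between the fingers and wedge above 40 N).
It fails at once if the stirrer is shoved more than 25 mm from its place or lifted (distance of stirrer from where it was at the start of the episode above 0.025 m).
It fails at once if the stirrer is pressed with more than 60 N (contact force between any of the fingers, the arm and stirrer above 60 N).
It fails at once if a bystander (sample cup, marker, timer or label roll) is moved more than 30 mm (distance of any of sample_cup, marker, timer, label_roll from where it was at the start of the episode above 0.03 m).
It also fails if it takes over 51 s, if anything falls off the work surface, if the arm or the gripper's body presses on something with over 40 N, if the wrist force passes 120 N, or if a joint passes its speed limit or range.

## Working session

There is one attempt and no reset: what is moved stays moved. The work goes in short steps, Python scripts to look and compute and a tool call to move; the robot and the scene stay as the last step left them, time stands still between calls to the robot, and variables do not carry over. Pictures are saved under pics/ and viewed, at most 10 in all, crops included, and the job is handed in when it is done.

Besides the shell and the picture viewer there is one more tool, called after ">>>" as name([rows], argument=value, ...), one row to a line, values as JSON. move_arm: Moves the arm, as the interface text tells. Its arguments: {"type":"object","properties":{"rows":{"type":"array","items":{"type":"array","items":{"type":"number"}}},"newtons":{"type":"number"}},"required":["rows"]}

```bash
mkdir -p pics
cat > h.py <<'E'
import numpy as np, cv2
from cell import monitor, vision, workorder
def cal(n):
    c=vision.get_calibration(n); return c
def px2w(n,u,v,z=0.0,T=None):
    c=cal(n); K=np.array(c["K"]); T=np.array(c["T"]) if T is None else T
    d=np.linalg.inv(K)@[u,v,1]; d=T[:3,:3]@[d[0],-d[1],-d[2]]
    o=T[:3,3]; return o+d*(z-o[2])/d[2]
def w2px(n,p):
    c=cal(n);K=np.array(c["K"]);T=np.array(c["T"])
    q=T[:3,:3].T@(np.array(p)-T[:3,3]); q=K@[q[0],-q[1],-q[2]]; return q[:2]/q[2]
def save(n,f,crop=None,s=1):
    im=vision.read_camera(n)[:,:,::-1]
    if crop: a,b,c,d=crop; im=im[b:d,a:c]
    im=cv2.resize(im,None,fx=s,fy=s,interpolation=cv2.INTER_CUBIC); cv2.imwrite(f,im)
E
python3 - <<'E'
from h import *
save("top","pics/top.png",s=1.5);save("scene","pics/scene.png",s=1.5)
c=cal("top");print(c);print(monitor.observe()["time"])
E
```

```text
{'K': array([[399.92732475,   0.        , 257.51170606],
       [  0.        , 399.92732475, 181.91950861],
       [  0.        ,   0.        ,   1.        ]]), 'T': array([[-0.02482527,  0.99854656, -0.04783792,  0.46239029],
       [-0.99965381, -0.0243787 ,  0.0098961 ,  0.01132357],
       [ 0.00871549,  0.04806704,  0.99880609,  1.29895856],
       [ 0.        ,  0.        ,  0.        ,  1.        ]])}
0.1
```

View pics/top.png

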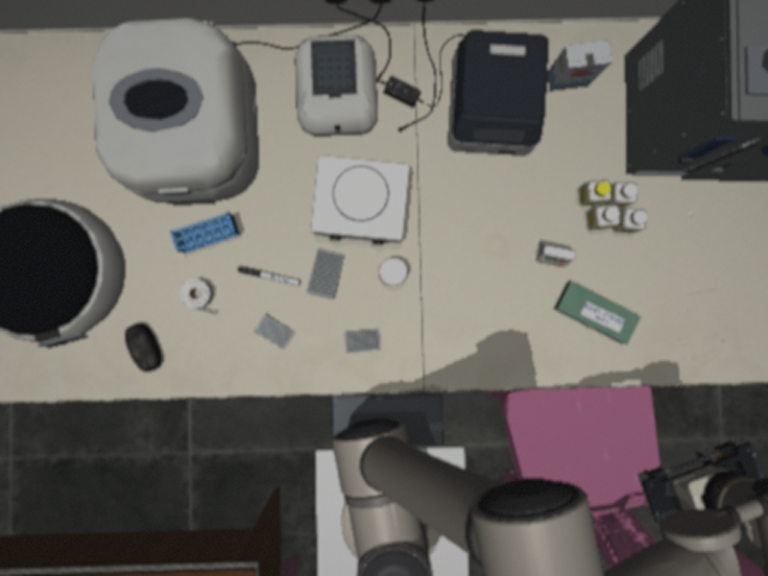

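View pics/scene.png

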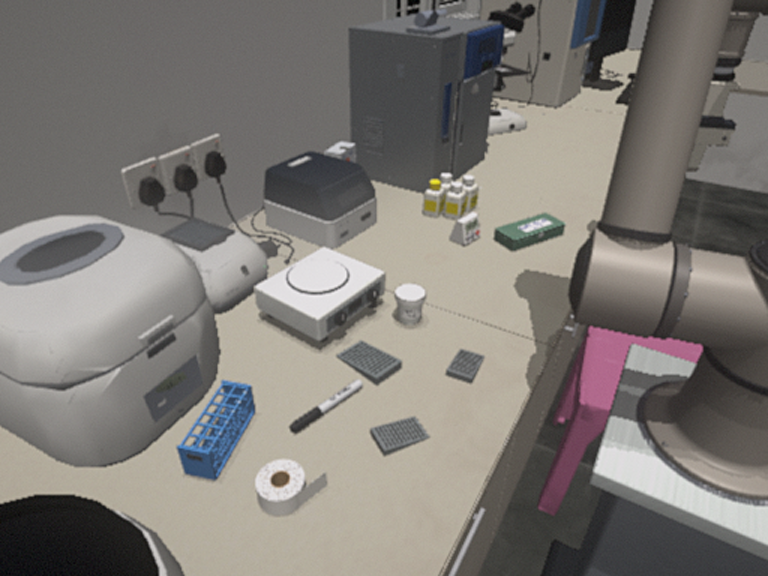

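Run:
```python
from h import *
ims=np.mean([vision.read_camera("top").astype(float) for _ in range(4)],0).astype(np.uint8)[:,:,::-1]
cv2.imwrite("top_avg.png",ims)
cv2.imwrite("pics/crop.png",cv2.resize(ims[95:205,190:290],None,fx=5.4,fy=5.4,interpolation=cv2.INTER_CUBIC))
K=cal("scene")
sc=np.mean([vision.read_camera("scene").astype(float) for _ in range(4)],0).astype(np.uint8)[:,:,::-1]
cv2.imwrite("sc_avg.png",sc)
cv2.imwrite("pics/crops.png",cv2.resize(sc[155:275,160:300],None,fx=5,fy=5,interpolation=cv2.INTER_CUBIC))
print(monitor.observe())
```

```text
{'time': 0.5, 'qpos': array([-1.40400220e+00,  3.42002336e-01,  1.52417765e+00, -1.08005183e-05,
        1.27538708e+00, -1.45992154e-01]), 'qvel': array([-3.44102681e-04,  3.37647166e-05, -1.13934760e-03, -1.60318360e-03,
       -5.23997203e-04,  9.38992076e-04]), 'joint_efforts': array([-1.35365302e-03, -4.30815518e+01, -2.44312978e+01,  7.17495452e-02,
        4.89736826e-02, -1.55098138e-05]), 'tool_pos': array([ 0.16156772, -0.4995067 ,  0.20411214]), 'tool_rot': array([3.14156885e+00, 1.39444657e-05, 3.12789423e-01]), 'contact_force': array([ 0.64014317, -0.68565164, -1.56757716]), 'torque': array([ 0.03069179, -0.01823851, -0.03690174]), 'grip_force': 0.0, 'opening': 0.09191244456501323}
```

View pics/crop.png

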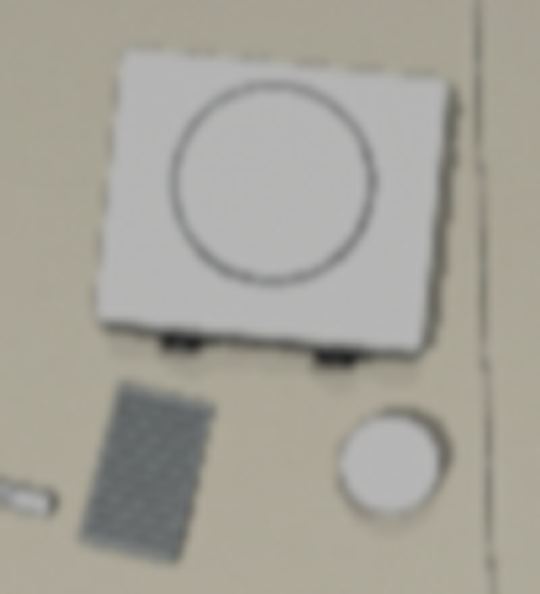

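View pics/crops.png

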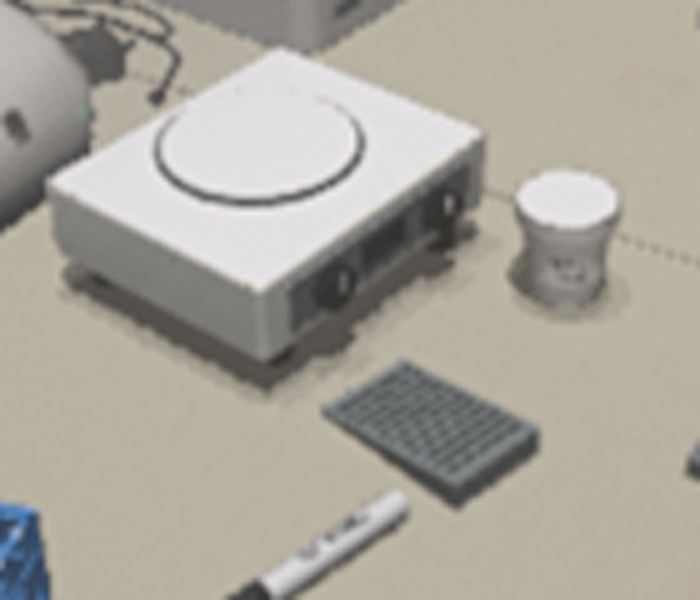

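```bash
cat > m.py <<'E'
from h import *
def P(l,z): return np.array([px2w("top",190+(a+.5)/5.4-.5,95+(b+.5)/5.4-.5,zz)[:2] for (a,b),zz in zip(l,z)])
def fit(model,meas):
    mc,wc=model.mean(0),meas.mean(0); A=model-mc;B=meas-wc
    th=np.arctan2((A[:,0]*B[:,1]-A[:,1]*B[:,0]).sum(),(A*B).sum()); c,s=np.cos(th),np.sin(th);R=np.array([[c,-s],[s,c]])
    t=wc-R@mc; return th,t,R,np.linalg.norm((model@R.T+t)-meas,axis=1)
E
python3 - <<'E'
from m import *
S=P([(123,50),(450,80),(418,355),(97,322)],[.075]*4)
th,t,R,e=fit(np.array([[.08,.095],[.08,-.095],[-.08,-.095],[-.08,.095]]),S)
print("stirrer",th,t,e); f=R@[-.064,.070]+t; print("foot",f)
W=P([(120,382),(215,402),(178,562),(80,542)],[.003,.003,.017,.017])
tw,u,Rw,e=fit(np.array([[.05,.03],[.05,-.03],[-.05,-.03],[-.05,.03]]),W)
print("wedge",tw,u,e,"heel",Rw@[-.05,0]+u); print("foot in wedge",Rw.T@(f-u),"wedge in stirrer heel",R.T@(Rw@[-.05,0]+u-t))
print("cup",P([(390,462)],[.062]),"marker end",P([(55,500)],[.01]))
for n,p in [("FL",R@[-.08,.095]+t),("FR",R@[-.08,-.095]+t)]: print(n,(w2px("scene",[*p,.075])-[160,155])*5)
for q in [(-.05,.03),(-.05,-.03)]: print((w2px("scene",[*(Rw@q+u),.017])-[160,155])*5)
E
```

```text
stirrer -0.12370895992621354 [0.67667144 0.0493719 ] [0.00222615 0.00075142 0.00361091 0.00318395]
foot [0.62179809 0.12673414]
wedge -0.23824477133710956 [0.52739624 0.1288941 ] [0.00129863 0.00082061 0.00117703 0.0003779 ] heel [0.47880855 0.14069397]
foot in wedge [0.09224509 0.02017964] wedge in stirrer heel [-0.20761934  0.06620914]
cup [[ 0.52680085 -0.01439438]] marker end [[0.51168988 0.18487164]]
FL [261.31295603 292.60390401]
FR [490.66185517 132.0973095 ]
[457.63372089 487.20588423]
[541.43650414 427.16297718]
```

>>> move_arm([
  [42, 20, 0, -0.1, 0.5],
  [42, 20, 0, -0.1, 0.5],
  [42, 20, 0, -0.1, 0.5],
  [42, 20, 0, -0.1, 0.5],
  [42, 20, 0, -0.037, 0.5],
  [42, 20, 0, 0, 0.5],
  [0, 45, 0, 0, 0.5],
  [0, 45, 0, 0, 0.5],
  [0, 45, 0, 0, 0.5],
  [0, 45, 0, 0, 0.5],
  [0, 45, 0, 0, 0.5],
  [0, 45, 0, 0, 0.5],
], newtons=10)

```text
time: 1.7
tool_pos: [0.4133, -0.1079, 0.2043]
tool_rot: [3.141, -0.001, -0.125]
contact_force: [1.3, 0.7, 0.5]
opening: 0.0229
grip_force: 0.0
```

>>> move_arm([
  [5, 43, 0, 0, 0.5],
  [5, 43, 0, 0, 0.5],
  [5, 43, 0, 0, 0.5],
  [5, 43, 0, 0, 0.5],
  [5, 43, 0, 0, 0.5],
  [3, 38, -20, 0, 0.5],
  [0, 0, -45, 0, 0.5],
  [0, 0, -45, 0, 0.5],
  [0, 0, -40, 0, 0.5],
  [0, 0, -24, 0, 0.5],
  [0, 0, -12, 0, 0.5],
  [0, 0, 0, 0, 0.5],
])

```text
time: 2.9
tool_pos: [0.4403, 0.1433, 0.0166]
tool_rot: [3.141, 0.004, -0.124]
contact_force: [-1.9, -1.2, -0.7]
opening: 0.0233
grip_force: 0.0
```

Run:
```python
from h import *
s=monitor.observe();print(s["tool_pos"],s["tool_rot"],s["contact_force"])
sc=vision.read_camera("scene")[:,:,::-1]
cv2.imwrite("pics/crops2.png",cv2.resize(sc[155:315,160:340],None,fx=4,fy=3.7,interpolation=cv2.INTER_CUBIC))
```

```text
[0.44034327 0.14326829 0.01657541] [ 3.14050123  0.00364982 -0.12427337] [-1.88415438 -1.18508818 -0.70806551]
```

View pics/crops2.png

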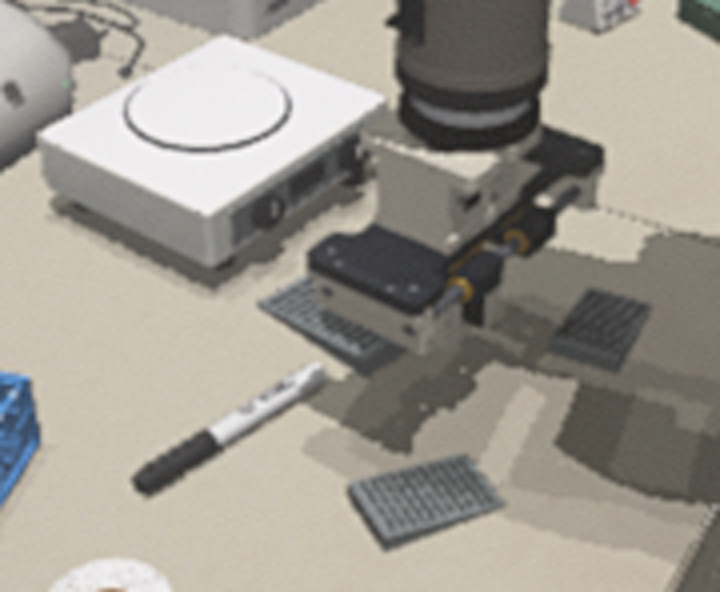

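>>> move_arm([
  [0, 0, -8, 0, 0.5],
  [6, -0.75, 0, 0, 0.5],
  [6, -0.75, 0, 0, 0.5],
  [6, -0.75, 0, 0, 0.5],
  [6, -0.75, 0, 0, 0.5],
  [5, -0.62, 0, 0, 0.5],
  [5, -0.62, 0, 0, 0.5],
  [5, -0.62, 0, 0, 0.5],
  [5, -0.62, 0, 0, 0.5],
  [5, -0.62, 0, 0, 0.5],
  [5, -0.62, 0, 0, 0.5],
  [5, -0.62, 0, 0, 0.5],
])

```text
time: 4.15
tool_pos: [0.501, 0.1361, 0.0101]
tool_rot: [3.141, 0.0, -0.124]
contact_force: [0.4, 0.6, -0.6]
opening: 0.0227
grip_force: 0.0
```

Run:
```python
from h import *
s=monitor.observe();print(s["tool_pos"],s["tool_rot"],s["contact_force"])
sc=vision.read_camera("scene")[:,:,::-1]
cv2.imwrite("pics/crops3.png",cv2.resize(sc[185:265,180:290],None,fx=7,fy=7,interpolation=cv2.INTER_CUBIC))
```

```text
[0.50095157 0.13606407 0.01010814] [ 3.14145787e+00  1.13525384e-04 -1.24164457e-01] [ 0.41037723  0.64092264 -0.55952258]
```

View pics/crops3.png

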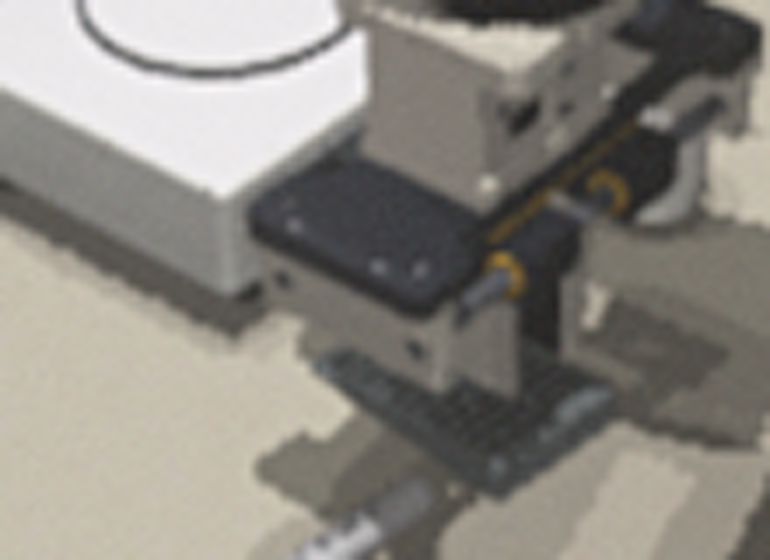

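Run:
```python
from h import *
s=monitor.observe();p=s["tool_pos"];y=s["tool_rot"][2]
c,q=np.cos(y),np.sin(y);R=np.array([[c,-q],[q,c]])
f=lambda a,z:((w2px("scene",[*(R@a+p[:2]),z])-[180,185])*7).round()
for a in [(-.0095,.031),(-.0095,.012),(.0095,.031),(-.0095,-.012),(-.0095,-.031)]: print(a,f(a,.010),f(a,.030))
print("body",f((-.0375,.095),.076),f((.0375,.095),.076))
for a in [(.0095,.03),(.0095,-.03)]: print("heel exp",f(a,.017),f(a,0))
for a in [(.1095,.03),(.1095,-.03)]: print("thin exp",f(a,.003))
im=vision.read_camera("top")[:,:,::-1]
cv2.imwrite("pics/top3.png",cv2.resize(im[95:235,180:290],None,fx=4.2,fy=4.2,interpolation=cv2.INTER_CUBIC))
```

```text
(-0.0095, 0.031) [477. 473.] [477. 430.]
(-0.0095, 0.012) [511. 443.] [511. 400.]
(0.0095, 0.031) [435. 449.] [434. 407.]
(-0.0095, -0.012) [552. 406.] [553. 364.]
(-0.0095, -0.031) [583. 378.] [584. 336.]
body [421. 469.] [241. 370.]
heel exp [436. 433.] [437. 469.]
heel exp [540. 344.] [539. 379.]
thin exp [227. 348.]
thin exp [333. 267.]
```

View pics/top3.png

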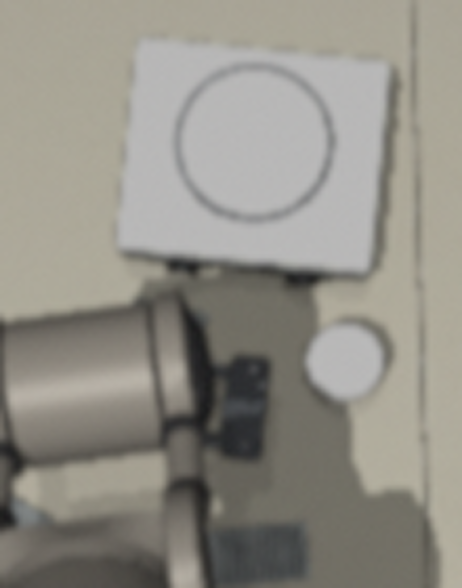

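Run:
```python
from h import *
im=vision.read_camera("wrist")[:,:,::-1]
sc=vision.read_camera("scene")[:,:,::-1]
a=cv2.resize(im,(480,360)); b=cv2.resize(sc[195:260,210:280],None,fx=5.5,fy=5.5,interpolation=cv2.INTER_CUBIC)
o=np.zeros((590,800,3),np.uint8); o[:360,:480]=a; o[232:232+b.shape[0],800-b.shape[1]:][:590-232]=b[:590-232]
cv2.imwrite("pics/w1.png",o); print(cal("wrist")); print(monitor.observe()["contact_force"])
```

```text
{'K': array([[298.70612903,   0.        , 253.54098304],
       [  0.        , 298.70612903, 189.8172671 ],
       [  0.        ,   0.        ,   1.        ]]), 'mount': array([[ 1.65610981e-04,  9.51571197e-01,  3.07428415e-01,
         8.16468764e-02],
       [ 9.99999041e-01,  2.65215300e-04, -1.35960777e-03,
         1.19161349e-04],
       [-1.37529831e-03,  3.07428346e-01, -9.51570240e-01,
        -1.79001462e-01],
       [ 0.00000000e+00,  0.00000000e+00,  0.00000000e+00,
         1.00000000e+00]])}
[-0.53326693  0.30504621  0.47369687]
```

View pics/w1.png

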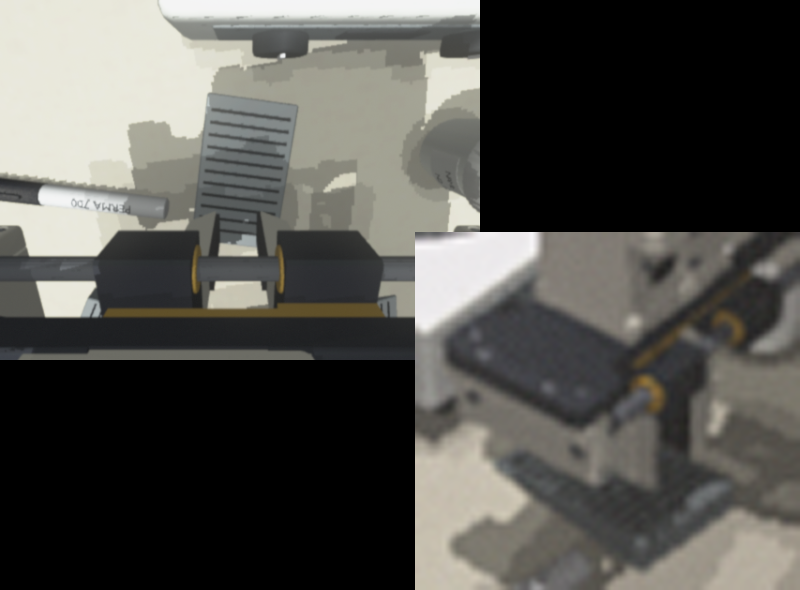

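```bash
cat >> h.py <<'E'
def wristT():
    from scipy.spatial.transform import Rotation as Ro
    s=monitor.observe();A=np.eye(4);A[:3,:3]=Ro.from_euler("xyz",s["tool_rot"]).as_matrix();A[:3,3]=s["tool_pos"]
    return A@np.array(cal("wrist")["mount"]),A
E
python3 - <<'E'
from h import *
T,A=wristT();k=512/480
for n,u,v,z in [("thinL",208,93,.003),("thinR",298,104,.003),("markerend",168,208,.01),("heelL",195,237,.017),("stirFL bottom",185,38,.022)]:
    print(n,px2w("wrist",u*k,v*k,z,T))
K=np.array(cal("wrist")["K"])
def pr(p):
    q=T[:3,:3].T@(np.array(p)-T[:3,3]);q=K@[q[0],-q[1],-q[2]];return q[:2]/q[2]/k
for l in [(0,0,0),(.0095,.0115,0),(.0095,-.0115,0),(.0095,.0305,0),(-.0095,.0115,0),(.0095,.0115,-.03)]:
    print(l,pr((A@[*l,1])[:3]).round(), "scene",((w2px("scene",(A@[*l,1])[:3])-[210,195])*5.5+[415,232]).round())
E
```

```text
thinL [0.58046488 0.14473912 0.003     ]
thinR [0.56659929 0.08834352 0.003     ]
markerend [0.50827039 0.1836034  0.01      ]
heelL [0.48731234 0.16716612 0.017     ]
stirFL bottom [0.61017665 0.15068638 0.022     ]
(0, 0, 0) [237. 210.] scene [654. 503.]
(0.0095, 0.0115, 0) [254. 198.] scene [652. 481.]
(0.0095, -0.0115, 0) [220. 198.] scene [621. 508.]
(0.0095, 0.0305, 0) [282. 198.] scene [677. 459.]
(-0.0095, 0.0115, 0) [253. 223.] scene [685. 498.]
(0.0095, 0.0115, -0.03) [257. 217.] scene [653. 431.]
```

>>> move_arm([
  [0, 0, 30, 0, 0.5],
  [-30, 3.7, 0, 0, 0.5],
  [-30, 3.7, 0, 0, 1],
  [0, 0, 0, 0, 1],
  [0, 0, 0, 0, 1],
  [0, 0, -10, 0, 1],
  [0, 0, -8, 0, 1],
  [0, 0, -6, 0, 1],
  [0, 0, -4, 0, 1],
  [0, 0, -2, 0, 1],
  [0, 0, 0, 0, 1],
], newtons=10)

```text
time: 5.45
tool_pos: [0.4404, 0.1435, 0.0097]
tool_rot: [3.141, 0.001, -0.124]
contact_force: [-0.3, 1.0, 0.4]
opening: 0.0001
grip_force: 0.0
```

>>> move_arm([
  [0, 0, -2, 0, 1],
  [0, 0, 0, 0, 1],
])

```text
time: 5.65
tool_pos: [0.4406, 0.1435, 0.0081]
tool_rot: [3.142, -0.0, -0.124]
contact_force: [0.7, 0.4, -0.2]
opening: 0.0006
grip_force: 0.0
```

>>> move_arm([
  [0, 0, -2, 0, 1],
  [0, 0, -2, 0, 1],
  [0, 0, 0, 0, 1],
])

```text
time: 5.95
tool_pos: [0.4404, 0.1435, 0.0039]
tool_rot: [3.141, 0.0, -0.124]
contact_force: [0.6, -1.2, 0.6]
opening: 0.0006
grip_force: 0.0
```

Run:
```python
from h import *
print(monitor.observe()["contact_force"])
im=vision.read_camera("wrist")[:,:,::-1]; cv2.imwrite("wr.png",im)
sc=vision.read_camera("scene")[:,:,::-1]
a=cv2.resize(im[60:300,150:370],None,fx=1.8,fy=1.8)
b=cv2.resize(sc[205:275,220:290],None,fx=5.7,fy=5.7,interpolation=cv2.INTER_CUBIC)
o=np.zeros((435,800,3),np.uint8);o[:a.shape[0],:a.shape[1]]=a[:435];o[:b.shape[0],800-b.shape[1]:]=b
cv2.imwrite("pics/w2.png",o)
T,A=wristT();K=np.array(cal("wrist")["K"])
for l in [(0,0,0),(.0095,0,0),(.0095,.019,0),(.0095,-.019,0),(-.0095,-.019,0)]:
    p=(A@[*l,1])[:3];q=T[:3,:3].T@(p-T[:3,3]);q=K@[q[0],-q[1],-q[2]]
    print(l,((q[:2]/q[2]-[150,60])*1.8).round(),"scene",((w2px("scene",p)-[220,205])*5.7+[800-399,0]).round())
```

```text
[ 0.56085251 -1.21833768  0.55506446]
(0, 0, 0) [185. 296.] scene [704. 294.]
(0.0095, 0, 0) [185. 272.] scene [686. 284.]
(0.0095, 0.019, 0) [238. 272.] scene [711. 260.]
(0.0095, -0.019, 0) [132. 272.] scene [660. 309.]
(-0.0095, -0.019, 0) [134. 320.] scene [697. 329.]
```

View pics/w2.png

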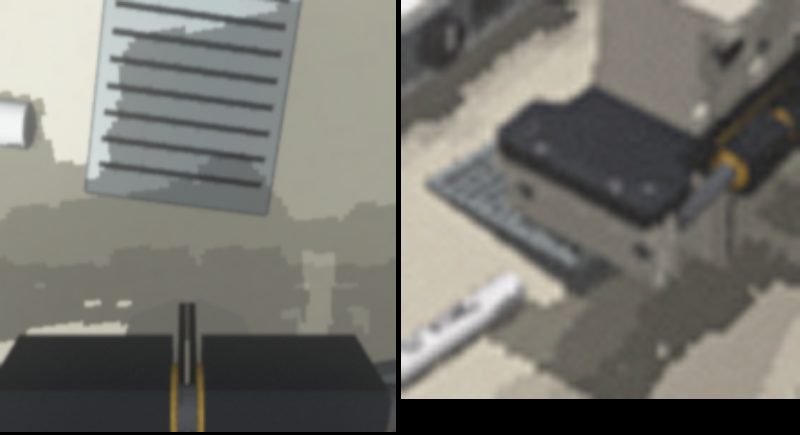

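>>> move_arm([
  [0, 0, -2, 0, 1],
  [0, 0, -2, 0, 1],
  [0, 0, -2, 0, 1],
  [0, 0, 0, 0, 1],
])

```text
time: 6.45
tool_pos: [0.4404, 0.1435, -0.0022]
tool_rot: [3.141, 0.001, -0.124]
contact_force: [0.6, 0.3, -0.1]
opening: 0.0005
grip_force: 0.0
```

>>> move_arm([
  [0, 0, -2, 0, 1],
  [0, 0, -2, 0, 1],
  [0, 0, -2, 0, 1],
  [0, 0, 0, 0, 1],
])

```text
time: 6.85
tool_pos: [0.4403, 0.1435, -0.0082]
tool_rot: [3.141, 0.001, -0.124]
contact_force: [0.9, -0.3, 1.0]
opening: 0.0006
grip_force: 0.0
```

>>> move_arm([
  [0, 0, -2, 0, 1],
  [0, 0, -2, 0, 1],
  [0, 0, -2, 0, 1],
  [0, 0, 0, 0, 1],
])

```text
time: 7.25
tool_pos: [0.4404, 0.1435, -0.0141]
tool_rot: [3.141, 0.001, -0.124]
contact_force: [0.3, 1.0, -0.3]
opening: 0.0005
grip_force: 0.0
```

Run:
```python
from h import *
s=monitor.observe();print(s["tool_pos"],s["contact_force"],s["qpos"])
im=vision.read_camera("wrist")[:,:,::-1]; cv2.imwrite("wr2.png",im)
T,A=wristT();print(T[:3,3])
# track features: shift between the earlier wrist picture and this one
a=cv2.cvtColor(cv2.imread("wr.png"),6);b=cv2.cvtColor(im,6)
p=cv2.goodFeaturesToTrack(a[:200],30,.05,8);q,st,_=cv2.calcOpticalFlowPyrLK(a,b,p,None)
for x,y in zip(p[st>0].reshape(-1,2)[:14],q[st>0].reshape(-1,2)): print(x.round(),(y-x).round(1))
```

```text
[ 0.44037973  0.14347669 -0.01413968] [ 0.34162069  1.03024654 -0.26673853] [ 1.49318141e-01  5.44986480e-01  1.94089048e+00 -1.55936865e-04
  6.56271989e-01  1.84442595e+00]
[0.52153963 0.13328626 0.16495027]
[ 88. 127.] [-19.3   3.5]
[212.  92.] [-6.  -0.4]
[114. 127.] [-16.2   3.9]
[210. 107.] [-7.   1.2]
[207. 137.] [-6.8  5.2]
[206. 151.] [-6.9  6.1]
[208. 122.] [-6.8  2.8]
[213.  77.] [-7.6 14.6]
[215.  62.] [-7.1 13.4]
[105. 128.] [-17.3   3.7]
[ 62. 123.] [-22.5   3.2]
[ 81. 120.] [-19.9   3.3]
[220.  14.] [-6.7  8.4]
[218.  30.] [-6.8 10.1]
```

>>> move_arm([
  [0, 0, -2, 0, 1],
  [0, 0, -2, 0, 1],
  [0, 0, 0, 0, 1],
])

```text
time: 7.6
tool_pos: [0.4404, 0.1435, -0.0181]
tool_rot: [3.141, 0.001, -0.124]
contact_force: [-0.1, -0.2, -0.5]
opening: 0.0005
grip_force: 0.0
```

>>> move_arm([
  [0, 0, -1.5, 0, 1],
  [0, 0, -1.5, 0, 1],
  [0, 0, 0, 0, 1],
])

```text
time: 7.9
tool_pos: [0.4404, 0.1435, -0.0211]
tool_rot: [3.141, 0.0, -0.124]
contact_force: [-0.0, 0.3, -0.5]
opening: 0.0005
grip_force: 0.0
```

>>> move_arm([
  [0, 0, -1.5, 0, 1],
  [0, 0, -1.5, 0, 1],
  [0, 0, 0, 0, 1],
])

```text
time: 8.2
tool_pos: [0.4408, 0.1436, -0.0224]
tool_rot: [-3.142, -0.001, -0.124]
contact_force: [-5.2, -0.7, 19.2]
opening: 0.0005
grip_force: 9.6
```

>>> move_arm([
  [0, 0, -1, 0, 1],
  [0, 0, -1, 0, 1],
  [0, 0, 0, 0, 1],
])

```text
time: 8.5
tool_pos: [0.4409, 0.1436, -0.0226]
tool_rot: [-3.141, -0.002, -0.124]
contact_force: [-10.6, -3.3, 42.8]
opening: 0.0006
grip_force: 21.4
```

>>> move_arm([
  [0, 0, -1, 0, 1],
  [0, 0, -1, 0, 1],
  [0, 0, 0, 0, 1],
])

```text
time: 8.8
tool_pos: [0.441, 0.1436, -0.0228]
tool_rot: [-3.141, -0.003, -0.124]
contact_force: [-16.8, -4.8, 67.1]
opening: 0.0004
grip_force: 33.3
```

>>> move_arm([
  [0, 0, 12, 0, 1],
  [0, 0, 0, 0, 0.2],
  [0, 0, 0, 0, 0.2],
  [5, -0.62, 0, 0, 0.2],
  [5, -0.62, 0, 0, 0.2],
  [5, -0.62, 0, 0, 0.2],
  [5, -0.62, 0, 0, 0.2],
  [0, 0, 0, 0, 0.2],
])

```text
time: 9.6
tool_pos: [0.4615, 0.1409, -0.016]
tool_rot: [-3.142, -0.001, -0.125]
contact_force: [0.2, 0.5, -0.0]
opening: 0.0365
grip_force: 0.0
```

Run:
```python
from h import *
im=vision.read_camera("wrist")[:,:,::-1]; cv2.imwrite("wr3.png",im)
cv2.imwrite("pics/w3.png",cv2.resize(im,(768,576)))
print(monitor.observe()["contact_force"],monitor.observe()["time"])
```

```text
[-0.66992044 -0.24382747 -0.45255865] 9.65
```

View pics/w3.png

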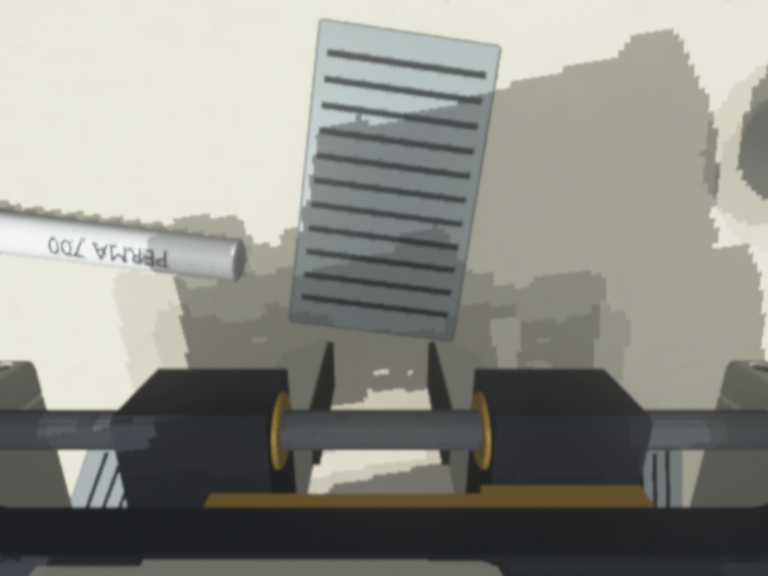

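>>> move_arm([
  [3, -0.37, 0, 0, 0.2],
  [3, -0.37, 0, 0, 0.2],
  [3, -0.37, 0, 0, 0.2],
  [4, -0.5, 0, 0, 0.2],
  [4, -0.5, 0, 0, 0.2],
  [5, -0.62, 0, 0, 0.2],
  [5, -0.62, 0, 0, 0.2],
  [5, -0.62, 0, 0, 0.2],
  [5, -0.62, 0, 0, 0.2],
  [5, -0.62, 0, 0, 0.2],
  [4, -0.5, 0, 0, 0.2],
  [0, 0, 0, 0, 0.2],
])

```text
time: 10.85
tool_pos: [0.5074, 0.1352, -0.0159]
tool_rot: [-3.142, -0.001, -0.124]
contact_force: [-0.2, -0.5, -0.7]
opening: 0.037
grip_force: 0.0
```

```bash
cat > trk.py <<'E'
from h import *
# dark-grey wedge in the wrist image: bluish vs beige worktop -> hue mask; fit a quadrilateral, map to world
def wedge():
    im=vision.read_camera("wrist"); T,A=wristT()
    f=im.astype(int); m=((f[:,:,2]-f[:,:,0])>2).astype(np.uint8)*255
    m[225:]=0
    m=cv2.morphologyEx(m,cv2.MORPH_CLOSE,np.ones((7,7))); m=cv2.morphologyEx(m,cv2.MORPH_OPEN,np.ones((7,7)))
    n,l,s,c=cv2.connectedComponentsWithStats(m)
    out=[]
    for i in range(1,n):
        if s[i,4]<1500: continue
        cs,_=cv2.findContours((l==i).astype(np.uint8),0,2); r=cv2.approxPolyDP(cv2.convexHull(cs[0]),6,True)[:,0]
        out.append((s[i].tolist(),r.tolist(),[px2w("wrist",*p,.008,T)[:2].round(4).tolist() for p in r]))
    return out
if __name__=="__main__":
    s=monitor.observe();print(s["tool_pos"],s["contact_force"])
    for o in wedge(): print(*o,sep="\n ")
E
python3 trk.py
```

```text
[ 0.50735162  0.13524297 -0.01586311] [-0.20466478 -0.50570571 -0.71700616]
[187, 30, 223, 195, 23145]
 [[409, 30], [300, 224], [193, 224], [187, 48], [223, 30]]
 [[0.6067, 0.0495], [0.5147, 0.1074], [0.5222, 0.1676], [0.612, 0.1535], [0.6174, 0.1354]]
```

>>> move_arm([
  [3, -0.37, 0, 0, 0.2],
  [3, -0.37, 0, 0, 0.2],
  [2, -0.25, 0, 0, 0.2],
  [0, 0, 0, 0, 0.2],
])

```text
time: 11.3
tool_pos: [0.515, 0.1343, -0.0158]
tool_rot: [-3.142, -0.0, -0.124]
contact_force: [-0.3, 0.0, -0.3]
opening: 0.0366
grip_force: 0.0
```

>>> move_arm([
  [2, -0.25, 0, 0, 0.2],
  [2, -0.25, 0, 0, 0.2],
  [0, 0, 0, 0, 0.2],
])

```text
time: 11.6
tool_pos: [0.519, 0.1338, -0.0158]
tool_rot: [-3.142, -0.0, -0.124]
contact_force: [0.2, 0.5, 0.2]
opening: 0.0367
grip_force: 0.0
```

>>> move_arm([
  [1.5, -0.19, 0, 0, 0.2],
  [1.5, -0.19, 0, 0, 0.2],
  [0, 0, 0, 0, 0.2],
])

```text
time: 11.9
tool_pos: [0.5219, 0.1334, -0.0159]
tool_rot: [3.142, -0.0, -0.124]
contact_force: [0.5, 0.8, -0.4]
opening: 0.0372
grip_force: 0.0
```

>>> move_arm([
  [1.5, -0.19, 0, 0, 0.2],
  [1.5, -0.19, 0, 0, 0.2],
  [0, 0, 0, 0, 0.2],
])

```text
time: 12.2
tool_pos: [0.5249, 0.1331, -0.0158]
tool_rot: [3.142, -0.0, -0.124]
contact_force: [1.1, -0.5, -0.1]
opening: 0.0368
grip_force: 0.0
```

>>> move_arm([
  [1.5, -0.19, 0, 0, 0.2],
  [1.5, -0.19, 0, 0, 0.2],
  [0, 0, 0, 0, 0.2],
])

```text
time: 12.5
tool_pos: [0.5279, 0.1326, -0.0158]
tool_rot: [3.142, -0.0, -0.124]
contact_force: [0.9, 0.2, 0.8]
opening: 0.0366
grip_force: 0.0
```

```bash
python3 trk.py
```

```text
[ 0.52791305  0.13264845 -0.01582411] [0.90114625 0.19414527 0.78417964]
[342, 0, 77, 51, 2129]
 [[418, 5], [415, 36], [383, 50], [362, 50], [342, 12], [354, 0]]
 [[0.6375, 0.0432], [0.6247, 0.044], [0.6206, 0.0589], [0.6218, 0.0688], [0.6389, 0.0777], [0.643, 0.0721]]
[189, 102, 114, 123, 13239]
 [[189, 103], [297, 103], [300, 224], [193, 224]]
 [[0.6082, 0.1548], [0.6015, 0.1013], [0.5355, 0.1048], [0.5431, 0.165]]
```

>>> move_arm([
  [1.5, -0.19, 0, 0, 0.2],
  [1.5, -0.19, 0, 0, 0.2],
  [0, 0, 0, 0, 0.2],
])

```text
time: 12.85
tool_pos: [0.5309, 0.1323, -0.0158]
tool_rot: [3.142, -0.0, -0.124]
contact_force: [-0.3, -0.3, 0.2]
opening: 0.0368
grip_force: 0.0
```

>>> move_arm([
  [1.5, -0.19, 0, 0, 0.2],
  [1.5, -0.19, 0, 0, 0.2],
  [0, 0, 0, 0, 0.2],
])

```text
time: 13.15
tool_pos: [0.5339, 0.1319, -0.0158]
tool_rot: [3.142, -0.0, -0.124]
contact_force: [-0.1, -0.1, 0.2]
opening: 0.0365
grip_force: 0.0
```

>>> move_arm([
  [1.5, -0.19, 0, 0, 0.2],
  [1.5, -0.19, 0, 0, 0.2],
  [0, 0, 0, 0, 0.2],
])

```text
time: 13.45
tool_pos: [0.5368, 0.1315, -0.0159]
tool_rot: [3.142, -0.0, -0.124]
contact_force: [-0.0, 0.7, 0.0]
opening: 0.0371
grip_force: 0.0
```

>>> move_arm([
  [1.5, -0.19, 0, 0, 0.2],
  [1.5, -0.19, 0, 0, 0.2],
  [0, 0, 0, 0, 0.2],
])

```text
time: 13.75
tool_pos: [0.538, 0.1313, -0.0159]
tool_rot: [3.141, 0.003, -0.124]
contact_force: [-6.1, 1.5, 4.8]
opening: 0.037
grip_force: 3.0
```

>>> move_arm([
  [1.5, -0.19, 0, 0, 0.2],
  [0, 0, 0, 0, 0.2],
])

```text
time: 13.95
tool_pos: [0.5384, 0.1312, -0.016]
tool_rot: [3.141, 0.006, -0.124]
contact_force: [-9.0, 0.8, 7.8]
opening: 0.0366
grip_force: 4.6
```

```bash
python3 trk.py
```

```text
[ 0.53835266  0.13122382 -0.01601753] [-9.04620992  0.80567893  7.79098498]
[391, 0, 121, 46, 2982]
 [[511, 34], [454, 45], [405, 29], [391, 0], [472, 0], [511, 13]]
 [[0.6308, -0.0014], [0.6293, 0.0246], [0.6389, 0.0477], [0.6515, 0.0544], [0.6471, 0.0181], [0.6396, -0.0002]]
[190, 139, 112, 86, 8669]
 [[190, 139], [269, 141], [300, 162], [300, 224], [193, 224]]
 [[0.6013, 0.1561], [0.5952, 0.1158], [0.5822, 0.1007], [0.5464, 0.1034], [0.5539, 0.1635]]
```

>>> move_arm([
  [-5, 0.62, 0, 0, 0.2],
  [-15, 1.86, 0, 0, 0.2],
  [-15, 1.86, 0, 0, 0.2],
  [0, 0, 40, 0, 0.2],
  [0, 0, 40, 0, 1],
  [0, 0, 30, 0, 1],
  [36, -4, 0, 0, 1],
  [36, -4, 0, 0, 1],
  [36, -3.5, 0, 0, 1],
  [0, 0, -25, 0, 1],
  [0, 0, 0, 0, 1],
])

```text
time: 15.1
tool_pos: [0.6127, 0.1233, 0.0659]
tool_rot: [3.14, 0.005, -0.125]
contact_force: [-1.9, 0.7, 0.0]
opening: 0.0003
grip_force: 0.0
```

>>> move_arm([
  [9, 3.5, 0, 0, 1],
  [0, 0, -5, 0, 1],
  [0, 0, -3, 0, 1],
  [0, 0, -2, 0, 1],
  [0, 0, 0, 0, 1],
])

```text
time: 15.6
tool_pos: [0.6225, 0.1273, 0.059]
tool_rot: [3.141, 0.001, -0.124]
contact_force: [0.2, -0.3, -0.4]
opening: 0.0003
grip_force: 0.0
```

>>> move_arm([
  [0, 0, -2, 0, 1],
  [0, 0, -2, 0, 1],
  [0, 0, 0, 0, 1],
  [0, 0, 0, 0, 1],
])

```text
time: 16.0
tool_pos: [0.623, 0.1273, 0.0551]
tool_rot: [3.141, 0.0, -0.124]
contact_force: [-0.4, -0.8, -0.8]
opening: 0.0006
grip_force: 0.0
```

>>> move_arm([
  [0, 0, -1, 0, 1],
  [0, 0, 0, 0, 1],
])

```text
time: 16.2
tool_pos: [0.623, 0.1273, 0.054]
tool_rot: [3.141, 0.0, -0.124]
contact_force: [-0.0, -0.8, 0.1]
opening: 0.0007
grip_force: 0.0
```

>>> move_arm([
  [0, 0, -1, 0, 1],
  [0, 0, 0, 0, 1],
])

```text
time: 16.4
tool_pos: [0.623, 0.1273, 0.053]
tool_rot: [3.141, 0.0, -0.124]
contact_force: [-0.0, 0.2, -1.0]
opening: 0.0005
grip_force: 0.0
```

>>> move_arm([
  [0, 0, -1, 0, 1],
  [0, 0, 0, 0, 1],
])

```text
time: 16.6
tool_pos: [0.6232, 0.1273, 0.0526]
tool_rot: [3.142, -0.0, -0.124]
contact_force: [-1.3, 0.0, 4.5]
opening: 0.0005
grip_force: 1.9
```

Contact at 0.0527. I'll press further and see if the corner gives.

>>> move_arm([
  [0, 0, -0.8, 0, 1],
  [0, 0, 0, 0, 1],
  [0, 0, 0, 0, 1],
])

```text
time: 16.9
tool_pos: [0.6232, 0.1274, 0.0526]
tool_rot: [-3.142, -0.001, -0.124]
contact_force: [-2.6, -0.7, 8.6]
opening: 0.0005
grip_force: 4.2
```

>>> move_arm([
  [0, 0, -0.5, 0, 1],
  [0, 0, 0, 0, 1],
  [0, 0, 0, 0, 1],
  [0, 0, 0, 0, 1],
])

```text
time: 17.3
tool_pos: [0.6232, 0.1274, 0.0525]
tool_rot: [-3.142, -0.001, -0.124]
contact_force: [-4.8, -1.4, 11.4]
opening: 0.0006
grip_force: 5.5
```

Run:
```python
from h import *
for _ in range(4): vision.read_camera("wrist"); s=monitor.observe(); print(s["time"],s["tool_pos"],s["contact_force"])
```

```text
17.35 [0.62325806 0.12739491 0.05251613] [-5.01256625 -0.6657541  10.47939285]
17.4 [0.62323059 0.12741505 0.05251901] [-4.36531573 -0.6030751  11.15113664]
17.45 [0.62321162 0.12742384 0.05250415] [-4.13392205 -0.16782825  9.84894929]
17.5 [0.62321361 0.12741539 0.05251464] [-4.23044716  0.10061829 10.2932739 ]
```

>>> move_arm([
  [0, 0, -0.3, 0, 1],
  [0, 0, 0, 0, 1],
  [0, 0, 0, 0, 1],
  [0, 0, 0, 0, 1],
])

```text
time: 17.9
tool_pos: [0.6232, 0.1274, 0.0525]
tool_rot: [-3.141, -0.001, -0.124]
contact_force: [-5.1, 0.4, 12.4]
opening: 0.001
grip_force: 6.3
```

Run:
```python
from h import *
s=monitor.observe(); print(s["tool_pos"],s["contact_force"])
if 9<s["contact_force"][2]<20: print(workorder.hand_in())
```

```text
[0.62322084 0.1273936  0.05246469] [-5.087908    0.38120088 12.4285451 ]
the job is handed in; nothing more can be done
None
```

The wedge is snug under the front left foot. The corner gave only about 0.1 mm as the press rose to about 12 N, and I handed the job in holding that press; no verdict came back.

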